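Take the clogged silencer out of its push-in fitting

TASK

The air silencer with the red cap is clogged: press in the blue release collar of its push-in fitting, draw the silencer out, and lower it gently into the yellow used-parts bin, without dropping it in. Leave the green-capped silencer in its fitting with its collar alone, and do not disturb the bin or the other things on the bench.

Things in the scene. Friction and masses are not known exactly. Their poses are not given: they have to be found in the camera images.
- silencer_red: Air silencer with a red cap (the top 32 mm, 50 to 82 mm from its foot): rigid aluminium tube, 16 mm diameter, 82 mm long, 70 g; origin at the centre of its foot, z up along it. Gripped in a groove 18 to 26 mm from the foot. Home: foot 18 mm, top 100 mm above the table, 38 mm showing above the collar. This is the one to take out. While the collar is out it holds against any ordinary pull.
- valve_red: Low aluminium valve block, fixed to the table: 70 x 70 mm, 50 mm tall, on a thin blue foot 92 mm long; origin at the centre of its underside, z up. In its top centre a push-in fitting (17.5 mm upright bore) holds the silencer with the red cap. A steel hook weight may stand about 0.1 m beyond it.
- collar_red (a joint): Blue release collar round the red-capped silencer, m: 0 out, 0.006 fully pressed down. Sprung: 4 N to start, 8.4 N fully in. Beyond 0.0035 the grip lets go and a spring lifts the tube 8 mm; then it no longer latches when the collar comes back and draws out upwards with little force (the collar may stay partly in until the tube is out).
- collar_red_top (a point): Centre of the top face of that collar: a blue ring 48 mm outside, 20 mm inside diameter, top 62 mm above the table when out, 56 mm when in. Its flat top is free all round the tube, so it can be pressed on one side or by two fingertips on either side of the tube.
- silencer_green: Air silencer with a green cap (the top 32 mm, 50 to 82 mm from its foot): rigid aluminium tube, 16 mm diameter, 82 mm long, 70 g; origin at the centre of its foot, z up along it. Gripped in a groove 18 to 26 mm from the foot. Home: foot 18 mm, top 100 mm above the table, 38 mm showing above the collar. It stays in its fitting.
- valve_green: Low aluminium valve block, fixed to the table: 70 x 70 mm, 50 mm tall, on a thin blue foot 92 mm long; origin at the centre of its underside, z up. In its top centre a push-in fitting (17.5 mm upright bore) holds the silencer with the green cap. Same as the other block.
- collar_green (a joint): Blue release collar round the green-capped silencer, m: 0 out, 0.006 fully pressed down. Sprung: 4 N to start, 8.4 N fully in. Not to be pressed.
- collar_green_top (a point): Centre of the top face of that collar, same sizes as the other.
- bin: Open yellow bin for used parts, 100 x 100 mm outside, 45 mm tall, walls and floor 4 mm thick, 0.7 kg, standing loose; origin at the centre of its underside, z up. The silencer may stand, lean or lie in it.
- weight1: Steel hook weight, 38 mm diameter, 48 mm tall, 86 mm with its hook, 0.45 kg; origin at the centre of its underside.
- weight2: A second such weight.
- timer: White desk timer, 30 x 70 x 58 mm tall; origin at the centre of its underside.
- screwdriver: Screwdriver with an orange handle, lying on the table along its x; origin under its middle.
- panel1: Steel test panel, 50 x 125 x 4 mm, flat on the table; origin at the centre of its underside.
- panel2: A second such panel.
- tape_roll: Roll of clear tape lying flat, 76 mm outside diameter, 25 mm tall; origin at the centre of its underside.
- silencer_red_mid (a point): The middle of the red-capped silencer, on its axis, 41 mm from its foot.

How it is judged:
By the outcome, as a careful person would: the job done as asked, in the order asked, and still so for the second after the job is handed in, with the robot touching nothing.
It also fails if it takes over 46 s, if anything falls off the work surface, if the arm or the gripper's body presses on something with over 40 N, if the wrist force passes 120 N, or if a joint passes its speed limit or range.

ROBOT

A 7-joint arm with a two-finger parallel gripper is mounted at the origin on the work surface. World frame = base frame: x ahead of the robot, y to its left, z up, the work surface at z = 0. Lengths are in m, angles in rad, forces in N, time in s.
With the tool pointing down it reaches from about 0.4 to 0.85 m from the base axis. Payload 4.5 kg.
Tool frame: the origin (TCP) lies on the centre line of the jaws, within the pads' length; the fingertips stand 22 mm ahead of it and the grasp point (between the pads) lies 3 mm ahead of it; z points along the fingers, y is the direction in which the jaws open and shut (so a half turn about z gives the same grasp; the last joint's range is limited). The gripper opens to 85 mm and grips with 20 to 120 N. Pads are 22 mm wide; open, the fingers measure 114 mm over their backs; the gripper's body (76 mm by 85 mm) begins 54 mm behind the grasp point. The pads swing forward as they close: fully open they stand 13 mm farther back than shut.
Start: joints at [1.172, 0.689, -0.195, 1.565, 0.157, 0.902, -0.215], TCP at [0.262, -0.567, 0.253] pointing down, gripper open.
Joint ranges: [-3.01, 3.01], [-0.46, 2.08], [-1.47, 1.51], [0.13, 2.56], [-1, 4.14], [0.04, 2.09], [-2.66, 2.66]. Speed limits (rad/s): [2.57, 2.57, 3.14, 3.14, 3.14, 3.14, 3.14].

INTERFACE

Orientations are given as a unit quaternion [x, y, z, w].
In Python, from workcell import readout, optics, ticket gives the robot as it stands.
- The arm moves only by the tool play_rows, never from a script. Its argument "steps" is a list of rows, each an object with "slide": the shift along the tool's x, y, z in m, a list of three; "turn": the turn, a rotation vector about the tool's x, y, z in rad, a list of three. A call has 1 to 20 rows; each row shifts and turns the commanded pose from where the row before left it, along the tool's axes as they then stand; what a row does not reach is not made up. A row lasts 1/10 s, in which the tool goes at most 50 mm and 8.59 degrees, less where a joint would pass 70% of its speed; a pose out of reach is approached as far as the arm can. A call is refused whole if a number of a shift passes 0.05 or a number of a turn 0.15, either way. A call with a gripper value outside its range is refused whole. "fingers" is the gripper's target within -1 to 1 (shut at 1, half-way at 0, fully open at -1), set as the call begins (left out, the last holds). The fingers move at their own pace and stop on an object; the grip force is fixed at half the most. Time passes only in rows, so rows that do not move let the fingers close. It gives the time, the measured TCP pose, the force and the opening at its end, in the units of the state.
- readout.get_state(): the state, without advancing time (a new reading comes with each control period).
- optics.read_camera(name): name is "scene" or "top" or "wrist"; returns a dict with "color" (480x640x3 uint8, red, green, blue), "mtx" (3x3 intrinsics, pixels), "pose" (4x4, takes a point from camera to world coordinates); the wrist camera has in their place "hand_eye" (4x4, takes a point from camera to tool coordinates, whose origin is the TCP and whose axes are the flange's). Camera axes: x right, y down, z forward; pixel columns grow to the right and rows downward; lengths in m; the calibration is good to about 2 mm. A picture is of the moment at which its call begins: read the wrist's pose just before it. There is no depth.
- ticket.sign_off(): hands the job in, once; it reports no verdict.
The state is a dict: "time": time; "joints": joint angles; "qd": joint speeds; "joint_efforts": joint torques, N m; "tool_pos": TCP position; "eef_rot": TCP orientation; "force": force on the tool from outside, world axes, zero at the start; "moment": the same for the moment, N m; "gripper_width": finger opening in m.
Only numpy, scipy, OpenCV 4.12 (cv2) and the standard library are available. Lean on these libraries where they do the work, as an engineer would, in place of code of your own. Each camera call takes 0.05 s, during which the arm holds its last target.

## Working session

There is one attempt and no reset: what is moved stays moved. The work goes in short steps, Python scripts to look and compute and a tool call to move; the robot and the scene stay as the last step left them, time stands still between calls to the robot, and variables do not carry over. Pictures are saved under pics/ and viewed, and the job is handed in when it is done.

Besides the shell and the picture viewer there is one more tool, called after "Call:" as name([rows], argument=value, ...), one row to a line, values as JSON. play_rows: Moves the arm, as the interface text tells. Its arguments: {"type":"object","properties":{"steps":{"type":"array"},"fingers":{"type":"number"}},"required":["steps"]}

```bash
mkdir -p pics; ls; python3 - <<'E'
from workcell import readout, optics
import cv2
print(readout.get_state())
for n in ["scene","top","wrist"]:
    d=optics.read_camera(n)
    cv2.imwrite(f"pics/{n}0.png",d["color"][:,:,::-1])
    print(n,d["mtx"].tolist(),(d.get("pose") if "pose" in d else d["hand_eye"]).round(4).tolist())
E
```

```text
pics
{'time': 0.0, 'joints': array([ 1.17182099,  0.69003294, -0.19450372,  1.56640604,  0.15730097,
        0.90246884, -0.21509773]), 'qd': array([-9.58862965e-05, -6.47820871e-04,  1.75218445e-04, -2.01037887e-04,
        4.30744760e-04, -1.01654213e-03, -1.47617823e-03]), 'joint_efforts': array([-1.13498958e-03, -5.39605916e+01, -1.26681503e+00, -1.58543140e+01,
        9.13366908e-03,  9.41941602e-03, -2.80924937e-06]), 'tool_pos': array([ 0.26180472, -0.56682355,  0.25243667]), 'eef_rot': array([ 9.76669609e-01,  2.14745316e-01, -2.74485829e-04, -9.21747741e-04]), 'force': array([-0.47175918,  1.12622131,  0.46176529]), 'moment': array([ 0.01214986, -0.06710576,  0.00578744]), 'gripper_width': 0.08519666517703352}
scene [[439.8034815195594, 0.0, 315.7088032636897], [0.0, 439.8034815195594, 245.8034181195939], [0.0, 0.0, 1.0]] [[0.8629, 0.3242, -0.3876, 0.9208], [0.5049, -0.524, 0.6859, -0.6237], [0.0193, -0.7876, -0.6159, 0.6072], [0.0, 0.0, 0.0, 1.0]]
top [[479.3631486442052, 0.0, 320.6035788577429], [0.0, 479.3631486442052, 234.09269802554772], [0.0, 0.0, 1.0]] [[-0.0063, -0.9966, 0.0818, 0.4549], [-0.9998, 0.0079, 0.019, -0.0188], [-0.0196, -0.0817, -0.9965, 1.2305], [0.0, 0.0, 0.0, 1.0]]
wrist [[366.199881310764, 0.0, 317.9966999942708], [0.0, 366.199881310764, 242.99274528832322], [0.0, 0.0, 1.0]] [[-0.0011, -0.9495, -0.3136, 0.0803], [1.0, -0.0012, -0.0001, -0.0005], [-0.0003, -0.3136, 0.9495, -0.1195], [0.0, 0.0, 0.0, 1.0]]
```

View pics/scene0.png

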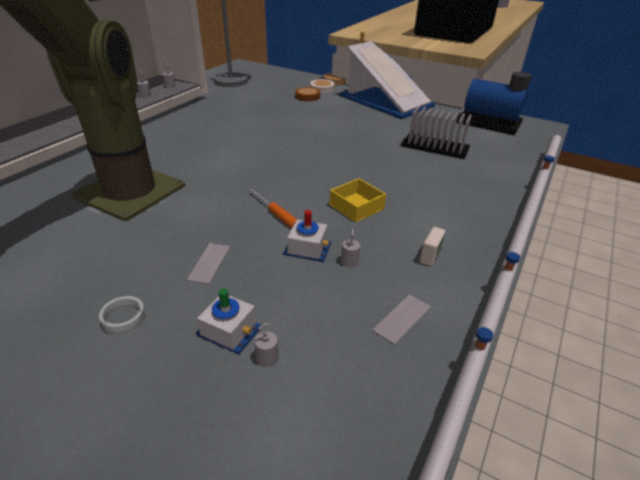

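View pics/top0.png

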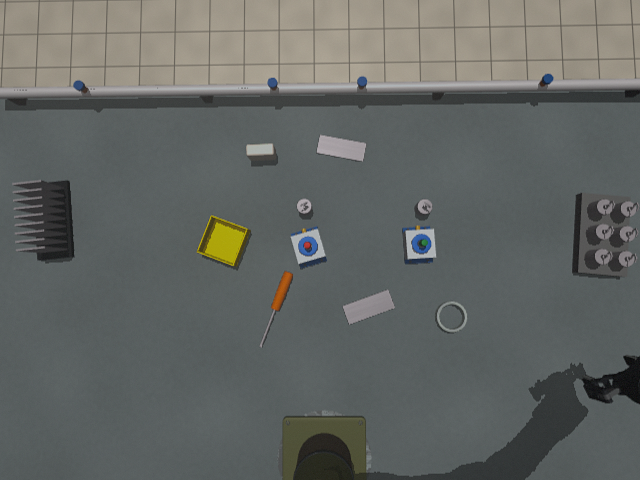

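View pics/wrist0.png

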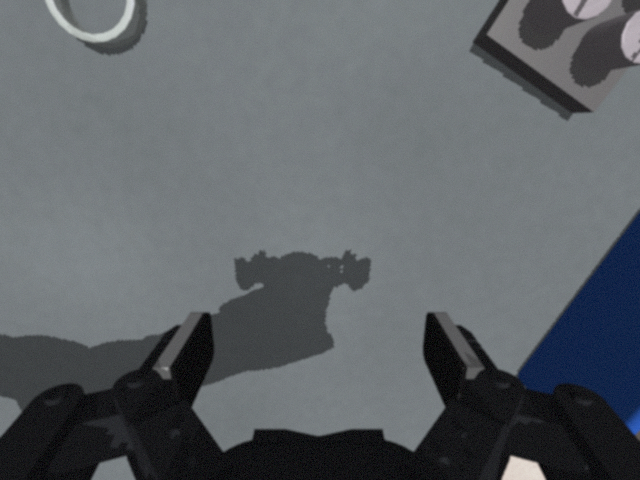

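Scene: red-capped silencer at about (308,220) in scene and (308,246) in top. Bin at (223,241) in top, weight near the red valve at (304,206), screwdriver from (289,275) to (262,345), and green valve at (422,243). Next I'll measure them.

```bash
cat > h.py <<'E'
import numpy as np, cv2
from scipy.spatial.transform import Rotation as R
def ray(px,K,T):
    d=T[:3,:3]@np.linalg.solve(K,[px[0],px[1],1.0]); return T[:3,3],d/np.linalg.norm(d)
def plane(px,K,T,z):
    o,d=ray(px,K,T); return o+d*(z-o[2])/d[2]
def tri(rs):
    A=np.zeros((3,3));b=np.zeros(3)
    for o,d in rs:
        P=np.eye(3)-np.outer(d,d);A+=P;b+=P@o
    p=np.linalg.solve(A,b); return p,[np.linalg.norm((np.eye(3)-np.outer(d,d))@(p-o)) for o,d in rs]
def proj(p,K,T):
    q=T[:3,:3].T@(np.asarray(p)-T[:3,3]); q=K@q; return q[:2]/q[2]
def mask(c,name):
    h=cv2.cvtColor(c,cv2.COLOR_RGB2HSV)
    H,S,V=h[...,0],h[...,1],h[...,2]
    m={"red":((H<6)|(H>174))&(S>150)&(V>60),"yellow":(H>20)&(H<35)&(S>140)&(V>70),
       "blue":(H>100)&(H<118)&(S>140)&(V>150),"green":(H>45)&(H<80)&(S>120)&(V>50),"orange":(H>=6)&(H<18)&(S>180)&(V>100)}[name]
    return m.astype(np.uint8)
def blobs(m,amin=15):
    n,l,s,c=cv2.connectedComponentsWithStats(m)
    return [(s[i].tolist(),c[i].round(1).tolist(),i) for i in range(1,n) if s[i,4]>=amin],l
E
python3 - <<'E'
from h import *
from workcell import optics
for n in ["top","scene"]:
    d=optics.read_camera(n);c,K,T=d["color"],d["mtx"],d["pose"]
    for col,z in [("red",.084),("green",.084),("blue",.06),("yellow",.045),("orange",.015)]:
        b,l=blobs(mask(c,col))
        for s,ce,i in b: print(n,col,s,ce,plane(ce,K,T,z).round(4))
    cv2.imwrite(f"pics/{n}_crop.png",cv2.resize(c[180:360,180:460] if n=="top" else c[170:350,180:460],None,fx=2.8,fy=2.8,interpolation=cv2.INTER_CUBIC)[:,:,::-1])
E
```

```text
top red [304, 242, 7, 7, 32] [306.9, 244.8] [0.5236 0.0361 0.084 ]
top green [421, 240, 7, 6, 34] [423.9, 242.4] [ 0.5272 -0.2434  0.084 ]
top blue [412, 235, 19, 17, 148] [420.3, 242.5] [ 0.5285 -0.2394  0.06  ]
top blue [299, 237, 18, 18, 172] [307.5, 245.1] [0.5242 0.0358 0.06  ]
top yellow [197, 215, 51, 51, 1548] [223.2, 240.8] [0.5374 0.2464 0.045 ]
top orange [271, 272, 22, 38, 345] [281.5, 290.3] [0.4131 0.104  0.015 ]
scene red [305, 210, 6, 16, 81] [307.5, 217.2] [0.5275 0.0343 0.084 ]
scene green [219, 289, 10, 18, 132] [223.6, 297.2] [ 0.531  -0.2423  0.084 ]
scene yellow [329, 179, 57, 43, 1619] [357.1, 199.4] [0.5602 0.2114 0.045 ]
scene orange [269, 203, 27, 24, 237] [282.3, 213.8] [0.4167 0.1014 0.015 ]
```

View pics/top_crop.png

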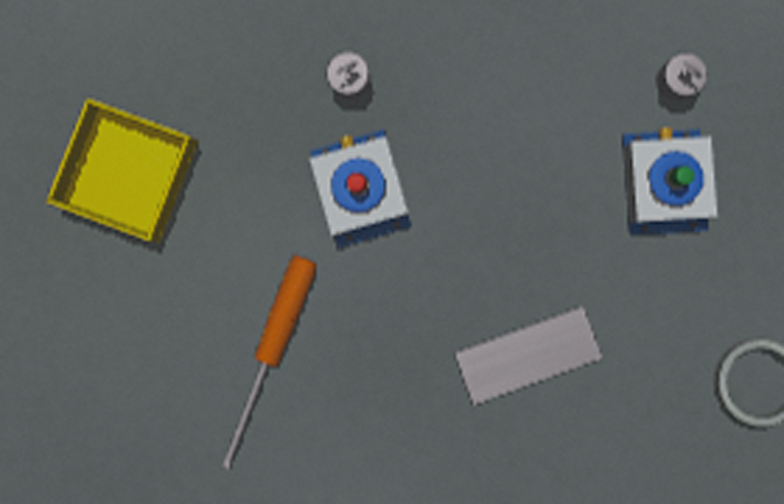

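View pics/scene_crop.png

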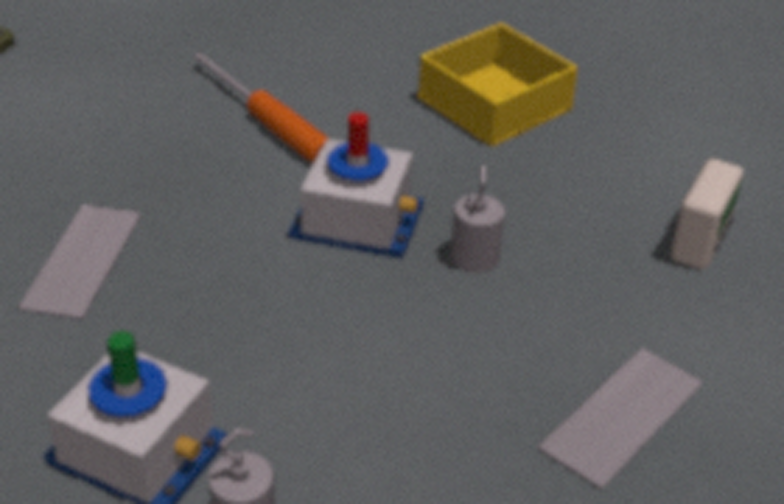

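```bash
cat >> h.py <<'E'
def todo(target):
    from workcell import readout
    s=readout.get_state();Rm=R.from_quat(s["eef_rot"])
    print("t",round(s["time"],2),"tcp",s["tool_pos"].round(4),"w",round(s["gripper_width"],4),"f",s["force"].round(2),"yaw/R",Rm.as_matrix().round(3).tolist())
    print("slide",Rm.inv().apply(np.array(target)-s["tool_pos"]).round(4))
E
python3 - <<'E'
from h import *
todo([.525,.0355,.20])
E
```

```text
t 0.25 tcp [ 0.262  -0.5671  0.2529] w 0.0854 f [-0.3  -0.29 -0.62] yaw/R [[0.908, 0.419, -0.0], [0.419, -0.908, 0.001], [-0.0, -0.001, -1.0]]
slide [ 0.4915 -0.4367  0.0533]
```

Call:
play_rows([
  {"slide": [0.0245, -0.0218, 0.001], "turn": [0, 0, 0]},
  {"slide": [0.0245, -0.0218, 0.001], "turn": [0, 0, 0]},
  {"slide": [0.0245, -0.0218, 0.001], "turn": [0, 0, 0]},
  {"slide": [0.0245, -0.0218, 0.001], "turn": [0, 0, 0]},
  {"slide": [0.0245, -0.0218, 0.001], "turn": [0, 0, 0]},
  {"slide": [0.0245, -0.0218, 0.001], "turn": [0, 0, 0]},
  {"slide": [0.0245, -0.0218, 0.001], "turn": [0, 0, 0]},
  {"slide": [0.0245, -0.0218, 0.001], "turn": [0, 0, 0]},
  {"slide": [0.0245, -0.0218, 0.001], "turn": [0, 0, 0]},
  {"slide": [0.0245, -0.0218, 0.001], "turn": [0, 0, 0]},
  {"slide": [0.0245, -0.0218, 0.001], "turn": [0, 0, 0]},
  {"slide": [0.0245, -0.0218, 0.001], "turn": [0, 0, 0]},
  {"slide": [0.0245, -0.0218, 0.001], "turn": [0, 0, 0]},
  {"slide": [0.0245, -0.0218, 0.001], "turn": [0, 0, 0]},
  {"slide": [0.0245, -0.0218, 0.001], "turn": [0, 0, 0]},
  {"slide": [0.0245, -0.0218, 0.001], "turn": [0, 0, 0]},
  {"slide": [0.0245, -0.0218, 0.001], "turn": [0, 0, 0]},
  {"slide": [0.0245, -0.0218, 0.001], "turn": [0, 0, 0]},
  {"slide": [0.0245, -0.0218, 0.001], "turn": [0, 0, 0]},
  {"slide": [0.0245, -0.0218, 0.001], "turn": [0, 0, 0]},
], fingers=0.35)

```text
time: 2.25
tool_pos: [0.5245, 0.0353, 0.2333]
eef_rot: [0.977, 0.215, 0.0, 0.0]
force: [-0.1, 0.3, -0.4]
gripper_width: 0.0277
```

```bash
cat > w.py <<'E'
from h import *
from workcell import optics,readout
import sys
def wrist(name):
    s=readout.get_state()
    d=optics.read_camera("wrist")
    X=np.eye(4);X[:3,:3]=R.from_quat(s["eef_rot"]).as_matrix();X[:3,3]=s["tool_pos"]
    cv2.imwrite(f"pics/{name}.png",d["color"][:,:,::-1])
    return d["color"],d["mtx"],X@d["hand_eye"],s
if __name__=="__main__":
    c,K,T,s=wrist(sys.argv[1])
    print("tcp",s["tool_pos"].round(4),"f",s["force"].round(2),"w",s["gripper_width"])
    for col,z in [("red",.1),("blue",.062),("yellow",.045)]:
        b,l=blobs(mask(c,col),100)
        for st,ce,i in b:
            print(col,st,ce,plane(ce,K,T,z).round(4))
            if col=="blue":
                cn=max(cv2.findContours((l==i).astype(np.uint8),cv2.RETR_EXTERNAL,cv2.CHAIN_APPROX_NONE)[0],key=len)
                P=np.array([plane(p[0],K,T,z)[:2] for p in cn],np.float32)
                print(" circle",cv2.minEnclosingCircle(P), "ellipse",cv2.fitEllipse(P))
E
python3 w.py wrist1
```

```text
tcp [0.5245 0.0353 0.2333] f [-0.11  0.34 -0.38] w 0.02774908945369337
red [308, 218, 19, 28, 452] [317.1, 232.0] [0.5287 0.0385 0.1   ]
blue [290, 197, 55, 53, 1502] [317.3, 219.3] [0.5283 0.0382 0.062 ]
 circle ((0.5249463319778442, 0.03695416823029518), 0.0226710457354784) ellipse ((0.5248224139213562, 0.036689210683107376), (0.0418015792965889, 0.042477261275053024), 113.62716674804688)
blue [567, 320, 50, 43, 991] [589.6, 337.6] [ 0.5312 -0.2345  0.062 ]
 circle ((0.5286214351654053, -0.23873363435268402), 0.022907888516783714) ellipse ((0.5285215973854065, -0.23849289119243622), (0.04168262332677841, 0.04250503331422806), 157.58273315429688)
yellow [0, 0, 185, 178, 20158] [86.3, 86.0] [0.5461 0.2435 0.045 ]
```

View pics/wrist1.png

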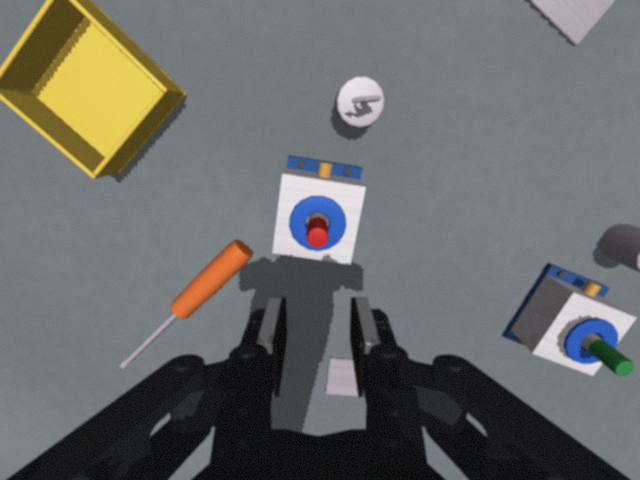

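The wrist view puts the red collar at about (317,222) px, i.e. (0.525, 0.0367). The top camera agrees to about 1 mm. Descending with the jaws straddling the tube.

Call:
play_rows([
  {"slide": [0.001, -0.001, 0.02], "turn": [0, 0, 0]},
  {"slide": [0, 0, 0.025], "turn": [0, 0, 0]},
  {"slide": [0, 0, 0.025], "turn": [0, 0, 0]},
  {"slide": [0, 0, 0.025], "turn": [0, 0, 0]},
  {"slide": [0, 0, 0.025], "turn": [0, 0, 0]},
  {"slide": [0, 0, 0.0083], "turn": [0, 0, 0]},
  {"slide": [0, 0, 0.004], "turn": [0, 0, 0]},
  {"slide": [0, 0, 0.004], "turn": [0, 0, 0]},
  {"slide": [0, 0, 0.002], "turn": [0, 0, 0]},
  {"slide": [0, 0, 0], "turn": [0, 0, 0]},
])

```text
time: 3.3
tool_pos: [0.525, 0.0352, 0.0955]
eef_rot: [0.977, 0.215, 0.001, 0.0]
force: [0.5, 0.0, 0.1]
gripper_width: 0.0278
```

```bash
python3 w.py wrist2; python3 - <<'E'
from h import *
from workcell import optics
todo([.525,.0366,.0955])
c=optics.read_camera("scene")["color"]
cv2.imwrite("pics/scene2.png",cv2.resize(c[130:310,200:440],None,fx=3,fy=3,interpolation=cv2.INTER_CUBIC)[:,:,::-1])
E
```

```text
tcp [0.525  0.0352 0.0955] f [0.54 0.02 0.06] w 0.02775477392158814
red [296, 295, 41, 71, 2390] [315.9, 330.9] [0.5326 0.0402 0.1   ]
blue [268, 255, 97, 54, 2538] [316.6, 276.0] [0.5372 0.0422 0.062 ]
 circle ((0.5293136835098267, 0.03895825520157814), 0.022310692816972733) ellipse ((0.5347281694412231, 0.04128818213939667), (0.02478295937180519, 0.04156072437763214), 24.259626388549805)
yellow [0, 0, 98, 203, 10786] [32.8, 89.0] [0.5587 0.1862 0.045 ]
t 3.35 tcp [0.525  0.0353 0.0956] w 0.028 f [-0.79  0.09 -0.18] yaw/R [[0.908, 0.419, 0.001], [0.419, -0.908, 0.0], [0.001, 0.0, -1.0]]
slide [ 0.0005 -0.0012  0.0001]
```

View pics/wrist2.png

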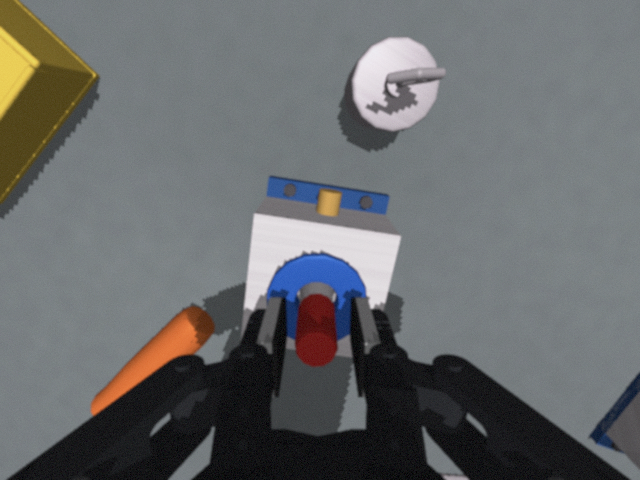

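View pics/scene2.png

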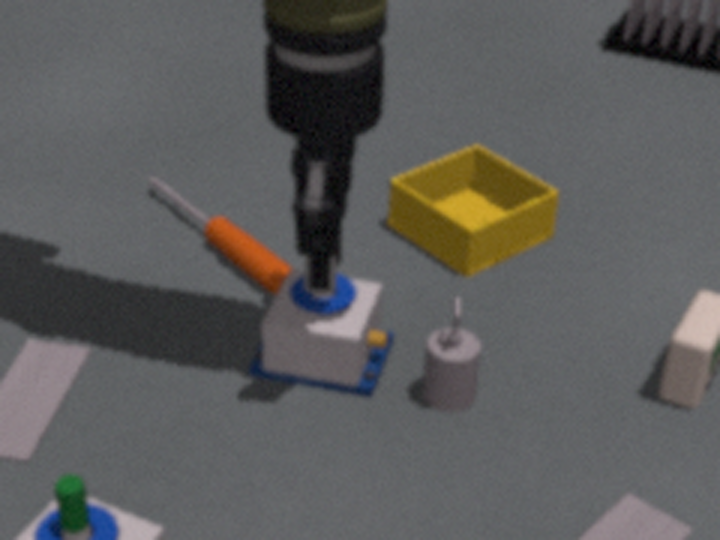

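The tube (cap top at (316,347)) is centred between the pads. Descending in small steps and watching the force.

Call:
play_rows([
  {"slide": [0, 0, 0.003], "turn": [0, 0, 0]},
  {"slide": [0, 0, 0.003], "turn": [0, 0, 0]},
  {"slide": [0, 0, 0.003], "turn": [0, 0, 0]},
  {"slide": [0, 0, 0.002], "turn": [0, 0, 0]},
  {"slide": [0, 0, 0], "turn": [0, 0, 0]},
  {"slide": [0, 0, 0], "turn": [0, 0, 0]},
])

```text
time: 4.0
tool_pos: [0.5246, 0.0353, 0.0839]
eef_rot: [0.977, 0.215, -0.0, 0.0]
force: [0.9, -0.1, 0.2]
gripper_width: 0.0275
```

Call:
play_rows([
  {"slide": [0, 0, 0.002], "turn": [0, 0, 0]},
  {"slide": [0, 0, 0.002], "turn": [0, 0, 0]},
  {"slide": [0, 0, 0], "turn": [0, 0, 0]},
  {"slide": [0, 0, 0], "turn": [0, 0, 0]},
])

```text
time: 4.4
tool_pos: [0.5247, 0.0353, 0.0804]
eef_rot: [0.977, 0.215, 0.0, 0.0]
force: [-1.0, 0.3, 6.1]
gripper_width: 0.0274
```

Call:
play_rows([
  {"slide": [0, 0, 0.0012], "turn": [0, 0, 0]},
  {"slide": [0, 0, 0.0012], "turn": [0, 0, 0]},
  {"slide": [0, 0, 0], "turn": [0, 0, 0]},
  {"slide": [0, 0, 0], "turn": [0, 0, 0]},
])

```text
time: 4.8
tool_pos: [0.5247, 0.0352, 0.0782]
eef_rot: [0.977, 0.215, 0.0, 0.0]
force: [-1.8, -0.6, 7.6]
gripper_width: 0.0279
```

```bash
python3 w.py wrist3; python3 - <<'E'
from h import *
from workcell import optics
c=optics.read_camera("scene")["color"]
cv2.imwrite("pics/scene3.png",cv2.resize(c[130:310,200:440],None,fx=3,fy=3,interpolation=cv2.INTER_CUBIC)[:,:,::-1])
E
```

```text
tcp [0.5247 0.0352 0.0782] f [-1.77 -0.55  7.65] w 0.02788647265129315
red [291, 324, 51, 93, 3825] [315.8, 371.4] [0.5287 0.0385 0.1   ]
blue [264, 264, 103, 52, 2603] [316.7, 284.4] [0.5404 0.0437 0.062 ]
 circle ((0.5342814326286316, 0.041725609451532364), 0.02110860124230385) ellipse ((0.538250744342804, 0.043342240154743195), (0.021821975708007812, 0.03774037957191467), 24.869056701660156)
yellow [0, 0, 78, 176, 7061] [25.8, 81.5] [0.5639 0.1772 0.045 ]
```

View pics/wrist3.png

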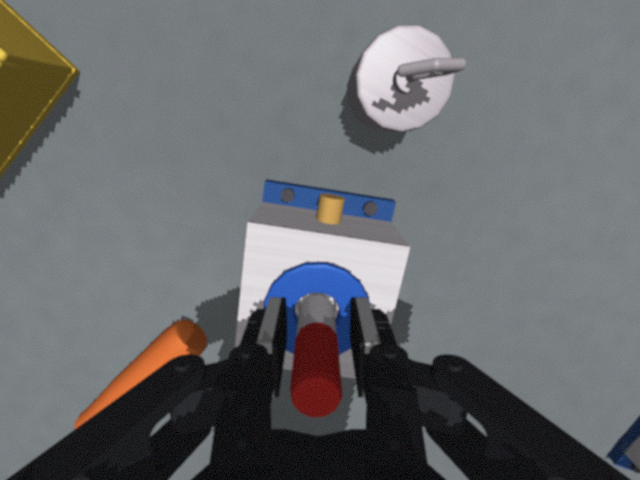

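The gap between collar and cap has grown: the cap's lower edge is at row 324, against a predicted 323 for lifted and 312 for latched. So the tube is released and lifted. Raising 10 mm, then closing.

Call:
play_rows([
  {"slide": [0, 0, -0.004], "turn": [0, 0, 0]},
  {"slide": [0, 0, -0.004], "turn": [0, 0, 0]},
  {"slide": [0, 0, -0.003], "turn": [0, 0, 0]},
  {"slide": [0, 0, 0], "turn": [0, 0, 0]},
  {"slide": [0, 0, 0], "turn": [0, 0, 0]},
])

```text
time: 5.4
tool_pos: [0.5246, 0.0352, 0.0885]
eef_rot: [0.977, 0.215, -0.0, 0.0]
force: [-0.2, -0.0, 0.4]
gripper_width: 0.028
```

Call:
play_rows([
  {"slide": [0, 0, 0], "turn": [0, 0, 0]},
  {"slide": [0, 0, 0], "turn": [0, 0, 0]},
  {"slide": [0, 0, 0], "turn": [0, 0, 0]},
  {"slide": [0, 0, 0], "turn": [0, 0, 0]},
  {"slide": [0, 0, 0], "turn": [0, 0, 0]},
  {"slide": [0, 0, 0], "turn": [0, 0, 0]},
], fingers=1)

```text
time: 6.0
tool_pos: [0.5244, 0.0354, 0.0885]
eef_rot: [0.977, 0.215, -0.0, -0.0]
force: [-0.4, 0.6, -2.1]
gripper_width: 0.0144
```

Call:
play_rows([
  {"slide": [0, 0, -0.003], "turn": [0, 0, 0]},
  {"slide": [0, 0, -0.004], "turn": [0, 0, 0]},
  {"slide": [0, 0, -0.005], "turn": [0, 0, 0]},
  {"slide": [0, 0, 0], "turn": [0, 0, 0]},
])

```text
time: 6.4
tool_pos: [0.525, 0.035, 0.1016]
eef_rot: [0.977, 0.215, 0.001, 0.0]
force: [-0.3, 1.5, -0.9]
gripper_width: 0.0147
```

Call:
play_rows([
  {"slide": [0, 0, -0.01], "turn": [0, 0, 0]},
  {"slide": [0, 0, -0.01], "turn": [0, 0, 0]},
  {"slide": [0, 0, -0.015], "turn": [0, 0, 0]},
  {"slide": [0, 0, -0.02], "turn": [0, 0, 0]},
  {"slide": [0, 0, -0.02], "turn": [0, 0, 0]},
  {"slide": [0, 0, -0.02], "turn": [0, 0, 0]},
  {"slide": [0, 0, -0.01], "turn": [0, 0, 0]},
  {"slide": [0, 0, 0], "turn": [0, 0, 0]},
])

```text
time: 7.2
tool_pos: [0.5255, 0.0351, 0.2073]
eef_rot: [0.977, 0.215, 0.002, 0.0]
force: [-0.8, 0.6, -1.6]
gripper_width: 0.0148
```

```bash
python3 w.py wrist4; python3 - <<'E'
from h import *
from workcell import optics
D={}
for n in ["scene","top"]:
    d=optics.read_camera(n);c,K,T=d["color"],d["mtx"],d["pose"]
    if n=="scene": cv2.imwrite("pics/scene4.png",cv2.resize(c[100:310,200:440],None,fx=3,fy=2.8,interpolation=cv2.INTER_CUBIC)[:,:,::-1])
    b,l=blobs(mask(c,"yellow"),300)
    i=max(b,key=lambda q:q[0][4])[2]
    cn=max(cv2.findContours((l==i).astype(np.uint8),cv2.RETR_EXTERNAL,cv2.CHAIN_APPROX_NONE)[0],key=len)
    if n=="top":
        P=np.array([plane(p[0],K,T,.045)[:2] for p in cn],np.float32)
        print(cv2.minAreaRect(P))
    else:
        # rim centre prediction check
        print("scene bin bbox",cv2.boundingRect(cn)); SK,ST=K,T
print(proj([.537,.247,.045],SK,ST))
for a in (0,90,180,270):
    t=np.deg2rad(a+45+22); print(proj([.537+.0707*np.cos(t),.247+.0707*np.sin(t),.045],SK,ST).round(1))
todo([.537,.247,.19])
E
```

```text
tcp [0.5255 0.0351 0.2073] f [-0.79  0.64 -1.58] w 0.014826347319890576
red [294, 304, 49, 80, 3013] [318.0, 345.0] [0.4606 0.0057 0.1   ]
blue [287, 205, 60, 56, 1962] [316.4, 231.2] [0.5273 0.0376 0.062 ]
 circle ((0.5252557992935181, 0.03686727210879326), 0.02272946946322918) ellipse ((0.5263121128082275, 0.03722374886274338), (0.04188798740506172, 0.045173048973083496), 14.811934471130371)
blue [585, 337, 55, 45, 1133] [610.3, 355.7] [ 0.5314 -0.2345  0.062 ]
 circle ((0.5287665724754333, -0.23889648914337158), 0.02309357561171055) ellipse ((0.528606116771698, -0.2384372353553772), (0.04173455387353897, 0.04263371601700783), 179.1435089111328)
yellow [0, 0, 174, 185, 21805] [72.4, 87.5] [0.547  0.2375 0.045 ]
scene bin bbox (329, 179, 57, 43)
((0.5378055572509766, 0.24657544493675232), (0.10711947083473206, 0.10023584216833115), 69.1515121459961)
[355.00783435 190.28698088]
[376.  182.1]
[337.1 178.7]
[332.7 199. ]
[374.4 202.9]
t 7.35 tcp [0.524  0.0351 0.205 ] w 0.0146 f [-0.26  0.85 -0.66] yaw/R [[0.908, 0.419, -0.001], [0.419, -0.908, -0.0], [-0.001, -0.0, -1.0]]
slide [ 0.1007 -0.1869  0.0149]
```

View pics/wrist4.png

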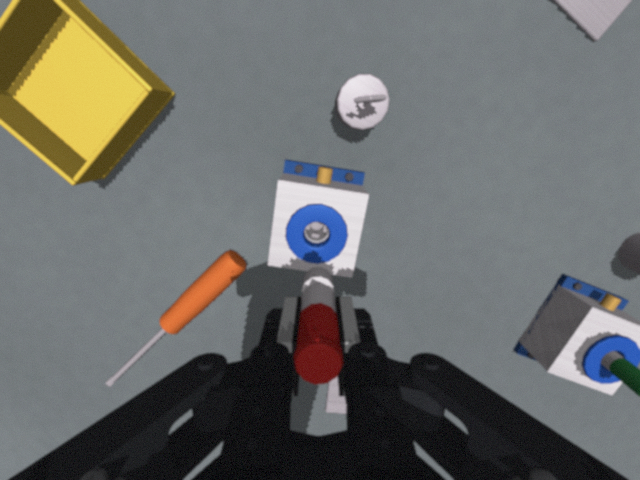

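View pics/scene4.png

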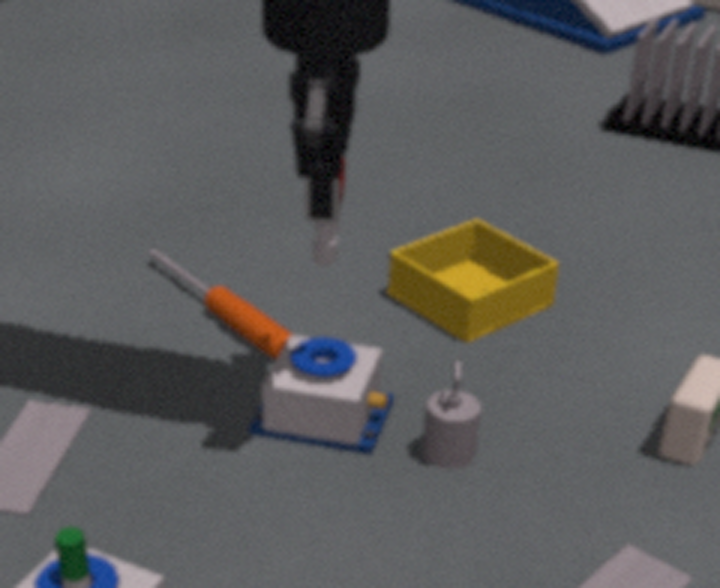

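Silencer is out; the collar at (316,231) is empty. The tube may be slightly pitched in the jaws: the foot at about row 275 and the top at about row 362 differ from the upright prediction. I'll measure that.

```bash
python3 - <<'E'
import cv2
c=cv2.imread("pics/wrist4.png")
cv2.imwrite("pics/w4z.png",cv2.resize(c[240:400,240:400],None,fx=3.7,fy=3.7,interpolation=cv2.INTER_CUBIC))
c=cv2.imread("pics/scene4.png")
cv2.imwrite("pics/s4z.png",cv2.resize(c[120:320,240:420],None,fx=3,fy=3,interpolation=cv2.INTER_CUBIC))
E
```

```text
(no output)
```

View pics/w4z.png

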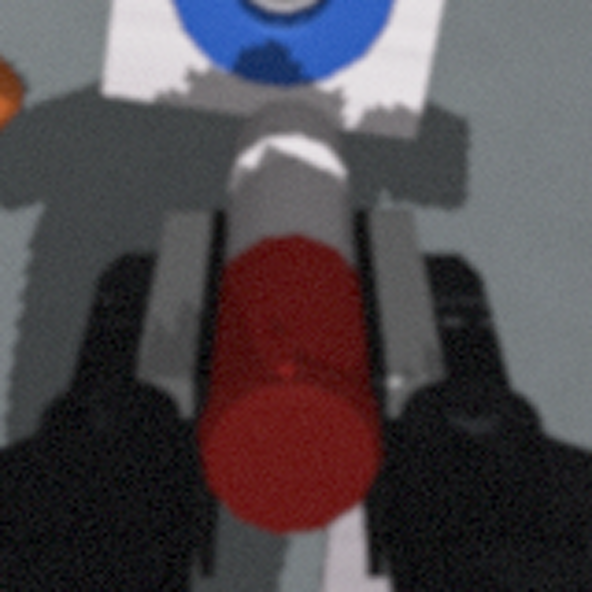

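View pics/s4z.png

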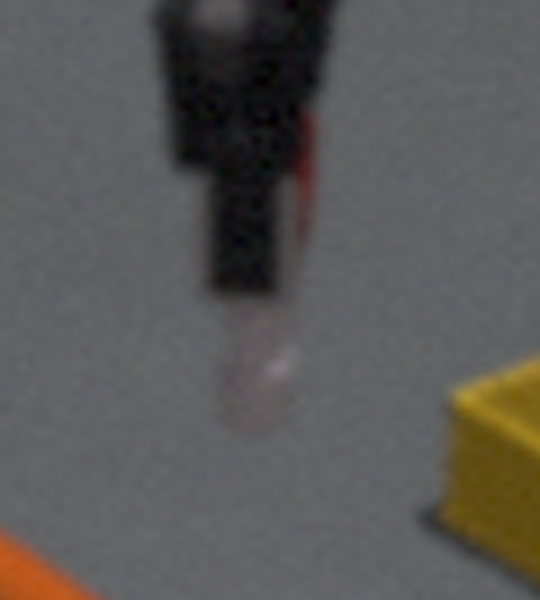

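```bash
python3 - <<'E'
from h import *
from scipy.optimize import least_squares
from workcell import optics
d=optics.read_camera("wrist");K=d["mtx"];H=d["hand_eye"]
def pr(v):
    x0,th,s=v   # axis passes (x0,0,0); s: tool z distance of foot along axis; th: foot toward +x if positive
    a=np.array([np.sin(th),0,np.cos(th)]); n=np.array([np.cos(th),0,-np.sin(th)])
    o=np.array([x0,0,0])
    P=[o+a*(s-82), o+a*(s-50)+n*8, o+a*s+n*8, o+a*(s-82)-n*8]
    return np.array([proj(p/1000,K,H)[1] for p in P])
obs=np.array([363.4,304,267,384])
for fix in (False,True):
    f=(lambda v: pr(v)-obs) if not fix else (lambda v: pr([v[0],0,v[2]])-obs)
    r=least_squares(f,[0,0,62.]); print(r.x, np.rad2deg(r.x[1]), r.fun)
E
```

```text
[ 5.88869018e-01 -6.88706423e-02  6.89581874e+01] -3.9459971389468027 [ 0.15464878 -0.12199398  0.0661844  -0.09800444]
[-7.3640281   0.96778372 80.20053034] 55.4499227670719 [ 1.38810453  1.82139355 -1.84589178 -1.73878444]
```

Fit: tilt about 4° about tool y, foot about 69 mm below the TCP. I'll move over the bin and correct the tilt with +0.07 rad about tool y.

Call:
play_rows([
  {"slide": [0.005, -0.01, 0], "turn": [0, 0, 0]},
  {"slide": [0.011, -0.02, 0], "turn": [0, 0, 0]},
  {"slide": [0.013, -0.024, 0], "turn": [0, 0, 0]},
  {"slide": [0.013, -0.024, 0], "turn": [0, 0, 0]},
  {"slide": [0.013, -0.024, 0], "turn": [0, 0, 0]},
  {"slide": [0.013, -0.024, 0], "turn": [0, 0, 0]},
  {"slide": [0.013, -0.024, 0], "turn": [0, 0, 0]},
  {"slide": [0.012, -0.02, 0], "turn": [0, 0, 0]},
  {"slide": [0.007, -0.012, 0], "turn": [0, 0, 0]},
  {"slide": [0.003, -0.007, 0], "turn": [0, 0, 0]},
  {"slide": [0, 0, 0], "turn": [0, 0.035, 0]},
  {"slide": [0, 0, 0], "turn": [0, 0.035, 0]},
  {"slide": [0, 0, 0], "turn": [0, 0, 0]},
  {"slide": [0, 0, 0], "turn": [0, 0, 0]},
])

```text
time: 8.8
tool_pos: [0.5388, 0.2491, 0.2055]
eef_rot: [0.976, 0.214, 0.034, -0.007]
force: [-0.3, 0.5, -0.5]
gripper_width: 0.0143
```

```bash
python3 w.py wrist5; python3 - <<'E'
from h import *
from workcell import optics,readout
s=readout.get_state();Rm=R.from_quat(s["eef_rot"])
d=optics.read_camera("scene");c,K,T=d["color"],d["mtx"],d["pose"]
a=np.array([np.sin(-.069),0,np.cos(-.069)])
foot=s["tool_pos"]+Rm.apply(a*.069); top=s["tool_pos"]+Rm.apply(a*-.013)
print(s["tool_pos"],foot.round(4),top.round(4),proj(foot,K,T),proj(top,K,T),Rm.as_matrix().round(3).tolist())
cv2.imwrite("pics/scene5.png",cv2.resize(c[90:250,270:450],None,fx=3.7,fy=3.7,interpolation=cv2.INTER_CUBIC)[:,:,::-1])
E
```

```text
tcp [0.5388 0.2491 0.2055] f [-0.33  0.51 -0.47] w 0.01431200919575911
red [294, 304, 49, 80, 3037] [318.1, 345.1] [0.4835 0.2242 0.1   ]
blue [516, 340, 55, 49, 1621] [543.2, 364.1] [0.5253 0.0386 0.062 ]
 circle ((0.5250628590583801, 0.03834540769457817), 0.022885123267769814) ellipse ((0.5249422788619995, 0.038310740143060684), (0.04414471983909607, 0.04449712857604027), 136.51852416992188)
yellow [232, 150, 172, 147, 13243] [317.6, 228.9] [0.548  0.2542 0.045 ]
[0.53912506 0.2494682  0.20561057] [0.5392 0.2495 0.1366] [0.5391 0.2495 0.2186] [359.18462203 156.4511472 ] [362.09964541 123.06397843] [[0.906, 0.419, 0.063], [0.418, -0.908, 0.029], [0.069, 0.0, -0.998]]
```

View pics/wrist5.png

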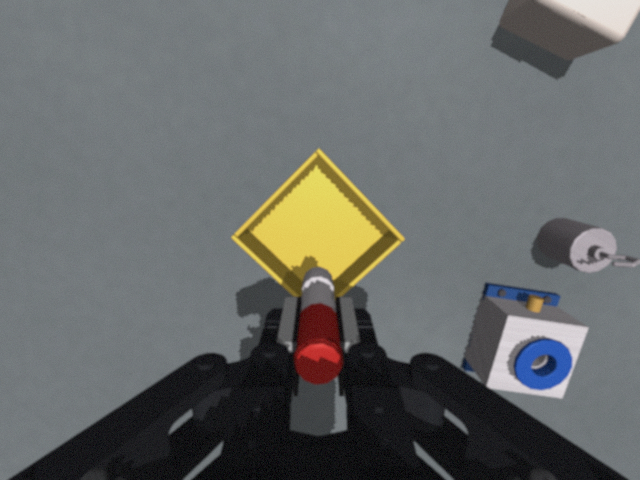

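View pics/scene5.png

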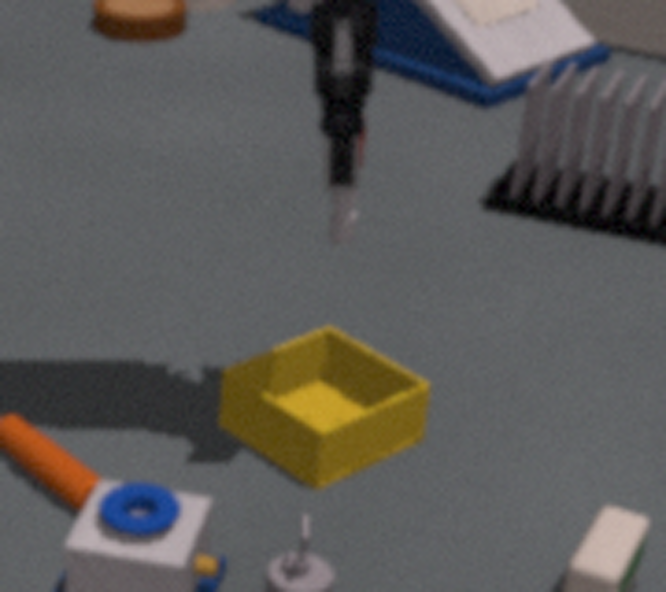

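```bash
python3 - <<'E'
from h import *
from w import wrist
c,K,T,s=wrist("wrist5b")
P=[plane(p,K,T,.045) for p in [(233,238),(404,239),(319,151)]]
print(np.round(P,4), ((P[0]+P[1])/2).round(4), np.linalg.norm(P[0]-P[1]),np.linalg.norm(P[0]-P[2]))
todo([.539,.25,.0785])
d=wrist  # floor target foot z .004
E
```

```text
[[0.5135 0.3133 0.045 ]
 [0.5699 0.1884 0.045 ]
 [0.6036 0.279  0.045 ]] [0.5417 0.2509 0.045 ] 0.13707140170259102 0.09649521720410506
t 8.95 tcp [0.5392 0.2498 0.2056] w 0.0145 f [ 0.77  0.05 -0.07] yaw/R [[0.906, 0.419, 0.063], [0.418, -0.908, 0.029], [0.07, 0.0, -0.998]]
slide [-0.009  -0.0003  0.1267]
```

The bin's centre from its rim corners is (0.542, 0.251), and the foot is within 3 mm of that. Lowering straight down.

Call:
play_rows([
  {"slide": [0, 0, 0.01], "turn": [0, 0, 0]},
  {"slide": [-0.0012, 0, 0.02], "turn": [0, 0, 0]},
  {"slide": [-0.0012, 0, 0.02], "turn": [0, 0, 0]},
  {"slide": [-0.0012, 0, 0.02], "turn": [0, 0, 0]},
  {"slide": [-0.0012, 0, 0.02], "turn": [0, 0, 0]},
  {"slide": [-0.001, 0, 0.014], "turn": [0, 0, 0]},
  {"slide": [-0.0006, 0, 0.008], "turn": [0, 0, 0]},
  {"slide": [-0.0004, 0, 0.005], "turn": [0, 0, 0]},
  {"slide": [0, 0, 0], "turn": [0, 0, 0]},
  {"slide": [0, 0, 0], "turn": [0, 0, 0]},
])

```text
time: 9.95
tool_pos: [0.5405, 0.2508, 0.089]
eef_rot: [0.976, 0.215, 0.035, -0.008]
force: [0.2, 0.1, -0.2]
gripper_width: 0.0145
```

Call:
play_rows([
  {"slide": [-0.0002, 0, 0.003], "turn": [0, 0, 0]},
  {"slide": [-0.0002, 0, 0.003], "turn": [0, 0, 0]},
  {"slide": [-0.0002, 0, 0.003], "turn": [0, 0, 0]},
  {"slide": [-0.0001, 0, 0.002], "turn": [0, 0, 0]},
  {"slide": [0, 0, 0], "turn": [0, 0, 0]},
  {"slide": [0, 0, 0], "turn": [0, 0, 0]},
])

```text
time: 10.55
tool_pos: [0.5401, 0.2506, 0.0773]
eef_rot: [0.976, 0.215, 0.034, -0.007]
force: [-0.5, 0.0, -1.6]
gripper_width: 0.0146
```

Call:
play_rows([
  {"slide": [-0.0001, 0, 0.001], "turn": [0, 0, 0]},
  {"slide": [-0.0001, 0, 0.001], "turn": [0, 0, 0]},
  {"slide": [0, 0, 0], "turn": [0, 0, 0]},
  {"slide": [0, 0, 0], "turn": [0, 0, 0]},
])

```text
time: 10.95
tool_pos: [0.5401, 0.2506, 0.0753]
eef_rot: [0.976, 0.215, 0.034, -0.007]
force: [-0.2, 1.0, -1.0]
gripper_width: 0.0147
```

Call:
play_rows([
  {"slide": [-0.0001, 0, 0.001], "turn": [0, 0, 0]},
  {"slide": [-0.0001, 0, 0.001], "turn": [0, 0, 0]},
  {"slide": [0, 0, 0], "turn": [0, 0, 0]},
  {"slide": [0, 0, 0], "turn": [0, 0, 0]},
])

```text
time: 11.35
tool_pos: [0.54, 0.2506, 0.0733]
eef_rot: [0.976, 0.215, 0.034, -0.007]
force: [-0.3, 0.5, -1.1]
gripper_width: 0.0147
```

```bash
python3 w.py wrist6; python3 - <<'E'
from h import *
from workcell import optics
d=optics.read_camera("scene");c=d["color"]
cv2.imwrite("pics/scene6.png",cv2.resize(c[90:250,270:450],None,fx=3.7,fy=3.7,interpolation=cv2.INTER_CUBIC)[:,:,::-1])
E
```

```text
tcp [0.54   0.2506 0.0733] f [-0.26  0.52 -1.14] w 0.014674753558714537
red [294, 304, 49, 80, 3028] [318.2, 345.1] [0.5538 0.2575 0.1   ]
yellow [167, 152, 304, 211, 29098] [319.3, 270.0] [0.5586 0.2591 0.045 ]
yellow [290, 378, 57, 58, 2149] [318.0, 406.4] [0.495  0.2304 0.045 ]
```

View pics/wrist6.png

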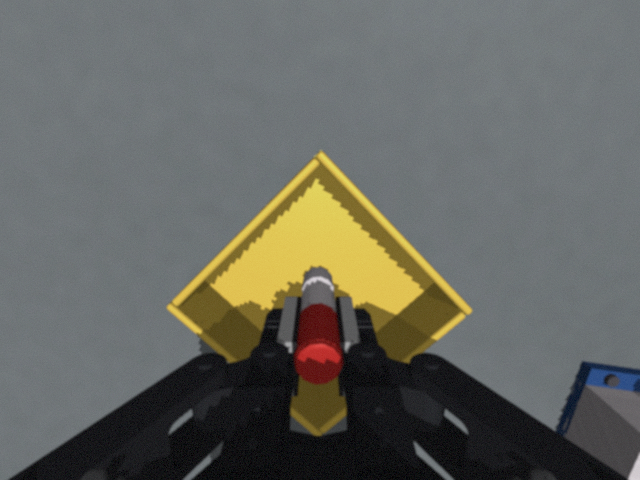

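View pics/scene6.png

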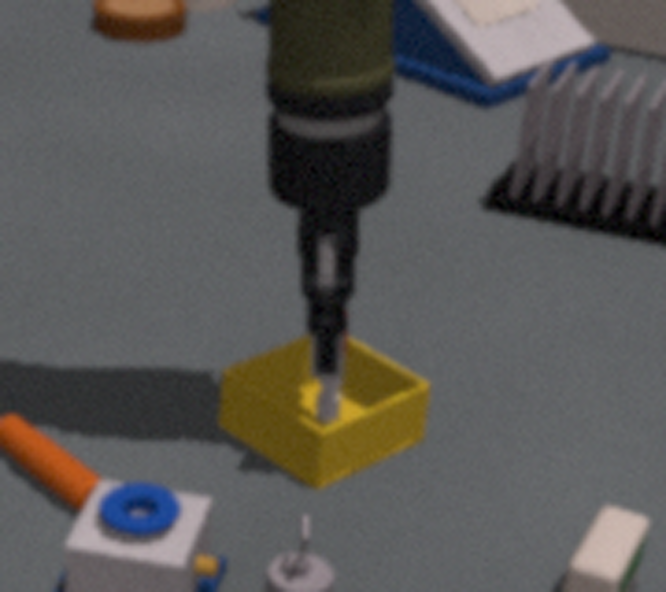

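No contact yet, with the foot in the middle of the bin at (317,268) in the wrist view. I'll continue in 1 mm steps.

Call:
play_rows([
  {"slide": [-0.0001, 0, 0.001], "turn": [0, 0, 0]},
  {"slide": [0, 0, 0.0005], "turn": [0, 0, 0]},
  {"slide": [0, 0, 0], "turn": [0, 0, 0]},
  {"slide": [0, 0, 0], "turn": [0, 0, 0]},
])

```text
time: 11.85
tool_pos: [0.5401, 0.2506, 0.0718]
eef_rot: [0.976, 0.215, 0.034, -0.007]
force: [0.6, -0.3, -0.8]
gripper_width: 0.0144
```

Call:
play_rows([
  {"slide": [-0.0001, 0, 0.001], "turn": [0, 0, 0]},
  {"slide": [0, 0, 0.0005], "turn": [0, 0, 0]},
  {"slide": [0, 0, 0], "turn": [0, 0, 0]},
  {"slide": [0, 0, 0], "turn": [0, 0, 0]},
])

```text
time: 12.25
tool_pos: [0.5401, 0.2506, 0.0703]
eef_rot: [0.976, 0.215, 0.034, -0.007]
force: [0.9, 1.2, -0.2]
gripper_width: 0.0145
```

Call:
play_rows([
  {"slide": [-0.0001, 0, 0.001], "turn": [0, 0, 0]},
  {"slide": [0, 0, 0], "turn": [0, 0, 0]},
  {"slide": [0, 0, 0], "turn": [0, 0, 0]},
])

```text
time: 12.55
tool_pos: [0.54, 0.2506, 0.0693]
eef_rot: [0.976, 0.215, 0.034, -0.007]
force: [0.2, 0.2, -1.1]
gripper_width: 0.0146
```

Call:
play_rows([
  {"slide": [-0.0001, 0, 0.001], "turn": [0, 0, 0]},
  {"slide": [0, 0, 0], "turn": [0, 0, 0]},
  {"slide": [0, 0, 0], "turn": [0, 0, 0]},
])

```text
time: 12.85
tool_pos: [0.54, 0.2505, 0.0683]
eef_rot: [0.976, 0.215, 0.034, -0.007]
force: [-0.1, -0.1, -0.4]
gripper_width: 0.0142
```

Call:
play_rows([
  {"slide": [-0.0001, 0, 0.001], "turn": [0, 0, 0]},
  {"slide": [0, 0, 0], "turn": [0, 0, 0]},
  {"slide": [0, 0, 0], "turn": [0, 0, 0]},
])

```text
time: 13.15
tool_pos: [0.54, 0.2505, 0.0673]
eef_rot: [0.976, 0.215, 0.034, -0.007]
force: [-0.3, 0.1, -0.7]
gripper_width: 0.0146
```

```bash
python3 w.py wrist7; python3 - <<'E'
from h import *
from workcell import optics
d=optics.read_camera("scene");c=d["color"]
a=c[150:240,320:420]
w=cv2.imread("pics/wrist7.png")[230:390,240:400]
cv2.imwrite("pics/z7.png",np.hstack([cv2.resize(w,(396,396),interpolation=cv2.INTER_CUBIC),cv2.resize(a,(400,396),interpolation=cv2.INTER_CUBIC)[:,:,::-1]]))
E
```

```text
tcp [0.54   0.2505 0.0673] f [-0.29  0.15 -0.68] w 0.01459817638053783
red [294, 304, 49, 79, 3010] [318.1, 345.0] [0.5568 0.2589 0.1   ]
yellow [162, 152, 315, 211, 30143] [319.3, 271.9] [0.5596 0.2596 0.045 ]
yellow [290, 378, 57, 57, 2472] [318.0, 409.0] [0.498  0.2318 0.045 ]
```

View pics/z7.png

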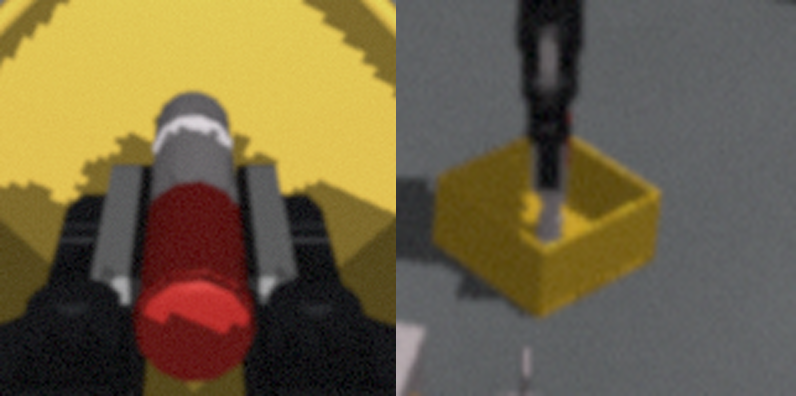

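The tube hasn't moved in the grip, so it is still not touching. Continuing.

Call:
play_rows([
  {"slide": [-0.0001, 0, 0.001], "turn": [0, 0, 0]},
  {"slide": [0, 0, 0], "turn": [0, 0, 0]},
  {"slide": [0, 0, 0], "turn": [0, 0, 0]},
])

```text
time: 13.55
tool_pos: [0.5399, 0.2505, 0.0663]
eef_rot: [0.976, 0.215, 0.034, -0.007]
force: [1.3, -0.6, -0.6]
gripper_width: 0.0145
```

Call:
play_rows([
  {"slide": [-0.0001, 0, 0.001], "turn": [0, 0, 0]},
  {"slide": [0, 0, 0], "turn": [0, 0, 0]},
  {"slide": [0, 0, 0], "turn": [0, 0, 0]},
])

```text
time: 13.85
tool_pos: [0.5399, 0.2505, 0.0653]
eef_rot: [0.976, 0.215, 0.034, -0.007]
force: [-0.3, 0.2, -0.8]
gripper_width: 0.0143
```

Call:
play_rows([
  {"slide": [-0.0001, 0, 0.001], "turn": [0, 0, 0]},
  {"slide": [0, 0, 0], "turn": [0, 0, 0]},
  {"slide": [0, 0, 0], "turn": [0, 0, 0]},
])

```text
time: 14.15
tool_pos: [0.5401, 0.2506, 0.0648]
eef_rot: [0.976, 0.215, 0.034, -0.008]
force: [-1.5, -0.3, 4.3]
gripper_width: 0.0144
```

```bash
python3 w.py wrist8; python3 - <<'E'
from h import *
from workcell import readout
import numpy as np
# foot height from pixel: foot near-edge row in wrist vs floor; report state forces
f=readout.get_state();print(f["force"].round(2),f["moment"].round(3))
E
```

```text
tcp [0.5401 0.2506 0.0648] f [-1.52 -0.29  4.33] w 0.014419238679617313
red [294, 304, 49, 79, 3022] [318.2, 345.0] [0.5582 0.2595 0.1   ]
yellow [160, 152, 320, 210, 30466] [319.4, 272.9] [0.5601 0.2598 0.045 ]
yellow [290, 379, 57, 56, 2533] [318.1, 409.2] [0.4998 0.2326 0.045 ]
[-1.24 -0.27  5.31] [-0.092  0.275  0.024]
```

The foot reached the floor with a light 4–5 N contact. Opening the jaws partly.

Call:
play_rows([
  {"slide": [0, 0, 0], "turn": [0, 0, 0]},
  {"slide": [0, 0, 0], "turn": [0, 0, 0]},
  {"slide": [0, 0, 0], "turn": [0, 0, 0]},
  {"slide": [0, 0, 0], "turn": [0, 0, 0]},
  {"slide": [0, 0, 0], "turn": [0, 0, 0]},
], fingers=0.4)

```text
time: 14.7
tool_pos: [0.5399, 0.2505, 0.0642]
eef_rot: [0.976, 0.215, 0.034, -0.007]
force: [1.0, 0.5, -0.2]
gripper_width: 0.0258
```

```bash
python3 w.py wrist9
```

```text
tcp [0.5399 0.2505 0.0642] f [ 0.99  0.47 -0.17] w 0.0257613681912711
red [295, 305, 47, 79, 3013] [317.5, 345.4] [0.5582 0.2597 0.1   ]
yellow [159, 151, 321, 284, 34460] [319.3, 288.1] [0.554 0.257 0.045]
```

View pics/wrist9.png

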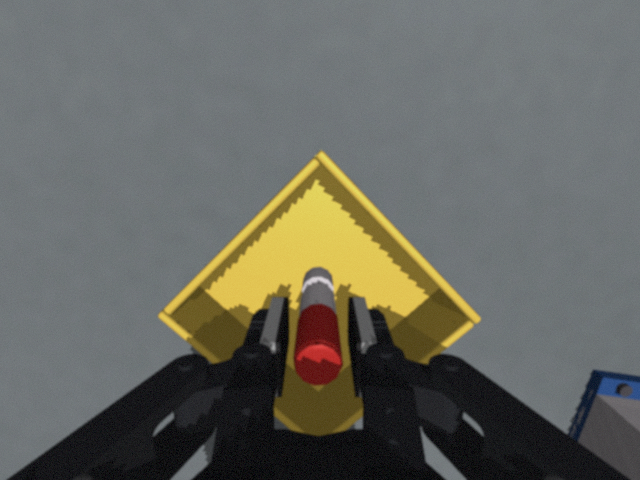

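It stands free between the pads, with the cap at (318,345). Retreating straight up.

Call:
play_rows([
  {"slide": [0.0003, 0, -0.005], "turn": [0, 0, 0]},
  {"slide": [0.0007, 0, -0.01], "turn": [0, 0, 0]},
  {"slide": [0.001, 0, -0.015], "turn": [0, 0, 0]},
  {"slide": [0.0014, 0, -0.02], "turn": [0, 0, 0]},
  {"slide": [0.002, 0, -0.03], "turn": [0, 0, 0]},
  {"slide": [0.002, 0, -0.03], "turn": [0, 0, 0]},
  {"slide": [0.002, 0, -0.03], "turn": [0, 0, 0]},
  {"slide": [0, 0, 0], "turn": [0, 0, 0]},
  {"slide": [0, 0, 0], "turn": [0, 0, 0]},
])

```text
time: 15.65
tool_pos: [0.5399, 0.2505, 0.2063]
eef_rot: [0.976, 0.215, 0.035, -0.008]
force: [-0.1, 0.5, 0.3]
gripper_width: 0.0254
```

```bash
python3 w.py wrist10; python3 - <<'E'
from h import *
from workcell import optics
for n in ["scene","top"]:
    c=optics.read_camera(n)["color"]; cv2.imwrite(f"pics/{n}10.png",c[:,:,::-1])
    for col in ["red","green","yellow","orange"]: print(n,col,[(b[0],b[1]) for b in blobs(mask(c,col))[0]])
    if n=="scene": cv2.imwrite("pics/scene10z.png",cv2.resize(c[140:340,190:450],None,fx=3,fy=3,interpolation=cv2.INTER_CUBIC)[:,:,::-1])
    else:
        a=cv2.imread("pics/top0.png"); df=cv2.absdiff(a,c[:,:,::-1]).max(2); 
        cv2.imwrite("pics/diff.png",df)
todo([0,0,0])
E
```

```text
tcp [0.5399 0.2505 0.2063] f [-0.11  0.46  0.26] w 0.025430960941717137
red [308, 231, 20, 28, 454] [317.5, 245.1] [0.5502 0.2561 0.1   ]
blue [517, 343, 55, 48, 1617] [543.5, 366.4] [0.5253 0.0386 0.062 ]
 circle ((0.5249127745628357, 0.03822910785675049), 0.02295905165374279) ellipse ((0.5249173045158386, 0.03829709812998772), (0.044056348502635956, 0.04447195306420326), 143.54086303710938)
yellow [234, 153, 170, 166, 13675] [318.7, 236.9] [0.5439 0.2522 0.045 ]
scene red [([358, 176, 5, 13, 56], [360.0, 182.1])]
scene green [([219, 289, 10, 18, 130], [223.6, 297.3])]
scene yellow [([329, 179, 57, 43, 1434], [356.7, 200.5])]
scene orange [([269, 202, 27, 24, 241], [282.0, 213.5])]
top red [([215, 236, 7, 5, 25], [218.3, 238.2])]
top green [([421, 240, 7, 6, 33], [423.9, 242.3])]
top yellow [([208, 215, 12, 9, 55], [212.8, 218.9]), ([200, 221, 50, 45, 1117], [228.3, 245.0])]
top orange [([271, 272, 22, 38, 345], [281.5, 290.3])]
t 15.8 tcp [0.5388 0.25   0.2039] w 0.0258 f [-0.06 -0.02  0.16] yaw/R [[0.906, 0.419, 0.062], [0.419, -0.908, 0.028], [0.068, 0.0, -0.998]]
slide [-0.6064  0.0008  0.1631]
```

View pics/scene10z.png

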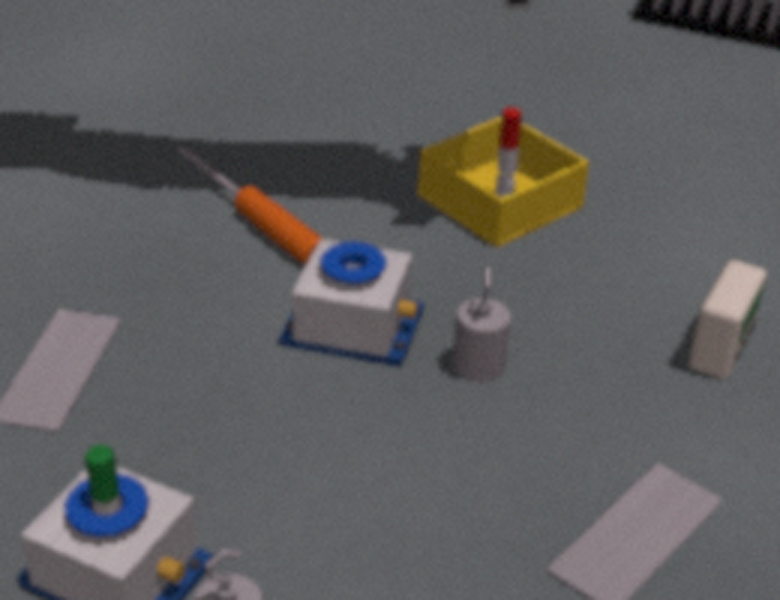

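View pics/wrist10.png

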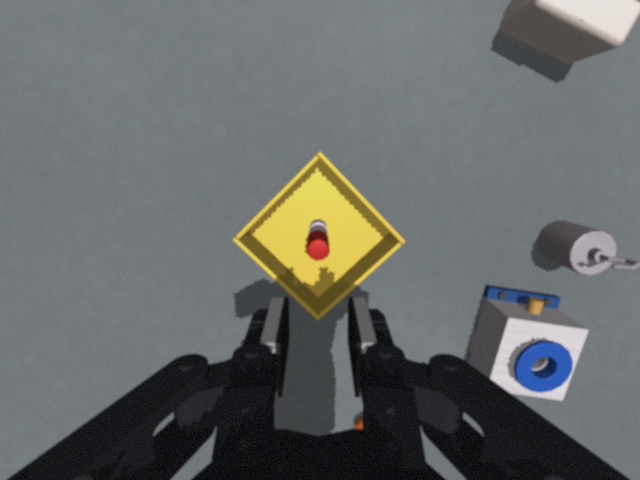

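The silencer stands upright in the bin: scene (360,182), wrist (318,240). The bin box (329,179,57,43), green cap and screwdriver are unchanged from the start, and the red collar is back out. The arm is clear of everything, so I'm handing in.

```bash
python3 -c "
from workcell import ticket
print(ticket.sign_off())"
```

```text
the job is handed in; nothing more can be done
None
```

The red-capped silencer is out of its fitting and standing upright in the middle of the yellow bin. I handed the job in at about 16 s of the 46 s allowed.

- **Release and draw:** I pressed the blue collar with both fingertips to about 7.6 N. The wrist picture showed the tube lifted before I gripped it and drew it out.
- **Placing:** I lowered it until the foot touched the bin floor at 4–5 N, opened the jaws partway and backed straight up.
- **Last checks:** In the final pictures the bin and screwdriver are at their starting pixel positions, to within half a pixel. The green silencer is too, and its collar was never touched. The weight by the red valve, the timer and the panels looked in place by eye; I did not measure them, and the tape roll and second weight got no separate final check. The red collar is back out. The arm was well above the bin, touching nothing.
- **What disagreed:** A wrist-camera fit put the silencer's foot 69 mm below the tool point with a 4° tilt. It touched the floor at about 61 mm, close to the 62.5 mm I expected from the grip. I corrected the tilt before lowering, and went down the last stretch in 1–1.5 mm steps watching the force, so the error did no harm.

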